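# Clear the dispenser's safety lock

### The job

Clear the safety lock on the white control unit: press its two green keys all the way down together, one fingertip on each, hold both down for three seconds, then let both come up and afterwards press the blue key all the way down with a fingertip, let go and move clear. Do not push one green key down without the other, do not press the blue key while the green ones are down, and leave the red key alone. Pick nothing up, and leave the mugs, tin, strainer, coaster, spoon and jar where they stand.

Things in the scene. Friction and masses are not known exactly. Their poses are not given: they have to be found in the camera images.
- console: Fixed white plastic control unit, a flat box 150 mm (its x) by 190 mm (its y) and 45 mm high, standing on the bench. Origin: centre of its underside; x points from the side with the green keys to the side with the blue and red keys, z up. It stands anywhere ahead of the robot, turned up to 0.6 rad either way.
- green_left_top (a point): Centre of the top face of one green key, at rest 69 mm above the bench: a round cap 28 mm across that stands 12 mm out of a fixed round grey housing 44 mm across (4 mm out when pressed all the way). It lies at x = -33, y = +32 mm of the control unit. The point moves with the key.
- green_right_top (a point): The same on the other green key, at x = -33, y = -32 mm of the control unit: the two green keys' centres are 64 mm apart, leaving 36 mm between the caps.
- blue_key_top (a point): Centre of the top face of the blue key, the same size and height as the green ones. It stands at x = +35 mm and either y = +55 or y = -55 mm of the control unit, the red key taking the other place.
- red_key_top (a point): Centre of the top face of the red key, the same size and height; not to be pressed.
- green_left (a joint): How far the left (+y of the unit) green key is pressed straight down, in m: 0 at rest, 0.008 all the way down. It springs back when let go; about 4 N hold it all the way down, where it meets a rigid stop.
- green_right (a joint): How far the right (-y of the unit) green key is pressed straight down, in m: 0 at rest, 0.008 all the way down. It springs back when let go; about 4 N hold it all the way down, where it meets a rigid stop.
- blue_key (a joint): How far the blue key is pressed straight down, in m: 0 at rest, 0.008 all the way down. It springs back when let go; about 4 N hold it all the way down, where it meets a rigid stop.
- red_key (a joint): How far the red key is pressed straight down, in m: 0 at rest, 0.008 all the way down. It springs back when let go; about 4 N hold it all the way down, where it meets a rigid stop.
- mug_a: Loose glass mug, 78 mm across, 95 mm high, handle to its +y; origin at the centre of its underside. Leave it.
- mug_b: Second glass mug, the same. Leave it.
- tin: Loose round blue tin with a metal screw lid, 80 mm across, 93 mm high; origin at the centre of its underside. Leave it.
- strainer: Loose stainless basket strainer, 64 mm across with two small wings (88 mm over them), 58 mm high; origin at the centre of its underside. Leave it.
- coaster: Loose red plastic coaster, a disc 94 mm across, 6 mm thick; origin at the centre of its underside. Leave it.
- spoon: Loose steel spoon lying flat, 150 mm long along its x. Leave it.
- jar: Loose amber glass jar with a black lid, 66 mm across, 90 mm high; origin at the centre of its underside. Leave it.

How it is judged:
By the outcome, as a careful person would: the job done as asked, in the order asked, and still so for the second after the job is handed in, with the robot touching nothing.
It also fails if it takes over 42 s, if anything falls off the work surface, if the arm or the gripper's body presses on something with over 40 N, if the wrist force passes 120 N, or if a joint passes its speed limit or range.

### The arm

A 6-joint arm with a two-finger parallel gripper is mounted at the origin on the work surface. World frame = base frame: x ahead of the robot, y to its left, z up, the work surface at z = 0. Lengths are in mm, angles in rad, forces in N, time in s.
With the tool pointing down it reaches from about 350 to 875 mm from the base axis. Payload 4.2 kg.
Tool frame: the origin (TCP) lies midway between the tips of the shut fingers; the grasp point (between the pads) lies 19 mm behind it; x points along the fingers, y is the direction in which the jaws open and shut, and the axes are right-handed (so a half turn about x gives the same grasp; the last joint's range is limited). The gripper opens to 85 mm and grips with 20 to 120 N. Pads are 22 mm wide; open, the fingers measure 114 mm over their backs; the gripper's body (76 mm by 85 mm) begins 54 mm behind the grasp point. The pads swing forward as they close: fully open they stand 13 mm farther back than shut.
Start: joints at [-1.065, 0.385, 0.008, 0, -1.194, -0.259], TCP at [152.706, -606.036, 231.312] pointing down, gripper open.
Joint ranges: [-3.14, 3.14], [-1.21, 2.06], [-1.07, 1.41], [-3.16, 2.05], [-2.99, -0.16], [-3.1, 3.1]. Speed limits (rad/s): [2.79, 2.79, 3.14, 3.14, 3.14, 3.14].

### API

Orientations are given as a unit quaternion [x, y, z, w].
In Python, from bench import readout, imaging, arm gives the robot as it stands.
- The arm moves only by the tool arm_command, never from a script. Its argument "increments" is a list of rows, each a list of 3 entries, a list of its own where there are three numbers: the turn, a rotation vector about the world's x, y, z in degrees, then the shift along the world's x, y, z in mm, then the closure, from 0 (fully open) to 1 (shut). In form: [[[ax, ay, az], [tx, ty, tz], fingers], ...]. A call has exactly 5 rows; each row is the pose to reach, as a shift and turn from the pose measured when the call began; what a row does not reach only later rows make up. A row lasts 1/10 s, in which the tool goes at most 50 mm and 8.59 degrees, less where a joint would pass 70% of its speed; a pose out of reach is approached as far as the arm can. A call with a gripper value outside its range is refused whole. The fingers move at their own pace and stop on an object; the grip force is fixed at half the most. Time passes only in rows, so rows that repeat a pose let the fingers close, or fill a call up. It gives the time, the measured TCP pose, the force and the opening at its end, in the units of the state.
- readout.read_state(): the state, without advancing time (a new reading comes with each control period).
- imaging.get_image(name): name is "scene" or "top" or "wrist"; returns (picture, depth): 384x512x3 uint8, blue, green, red; 384x512 float32, mm along the optical axis (not along the pixel's ray), 0 where there is no reading.
- imaging.camera_info(name): a dict with "vfov" (degrees; the focal length in pixels is half the picture's height over the tangent of half this angle, whatever the lens; pixels are square), "cx", "cy" (the principal point, pixels), "eye" and "rotation" of the camera in the world; the wrist camera has in their place "T_tool_cam" (4x4, takes a point from camera to tool coordinates, whose origin is the TCP and whose axes are the tool frame's). Camera axes: x right, y down, z forward; pixel columns grow to the right and rows downward; lengths in mm; the calibration is good to about 2 mm. A picture is of the moment at which its call begins: read the wrist's pose just before it. camera_info takes no time and is no camera call.
- arm.job_done(): hands the job in, once; it reports no verdict.
The state is a dict: "clock": time; "joints": joint angles; "joint_vel": joint speeds; "joint_efforts": joint torques, N m; "position": TCP position; "ee_rot": TCP orientation; "contact_force": force on the tool from outside, world axes, zero at the start; "wrist_torque": the same for the moment, N m; "gripper_width": finger opening in mm.
Only numpy, scipy, OpenCV 4.12 (cv2) and the standard library are available. Lean on these libraries where they do the work, as an engineer would, in place of code of your own. Each camera call takes 0.05 s, during which the arm holds its last target. There are 200 camera calls.

## Working session

There is one attempt and no reset: what is moved stays moved. The work goes in short steps, Python scripts to look and compute and a tool call to move; the robot and the scene stay as the last step left them, time stands still between calls to the robot, and variables do not carry over. Pictures are saved under pics/ and viewed, about 8 in all and at most 12, crops included, and the job is handed in when it is done.

Besides the shell and the picture viewer there is one more tool, called by a JSON object that holds its "name" and its "arguments", one argument or row to a line. arm_command: Moves the arm, as the interface text tells. Its arguments: {"type":"object","properties":{"increments":{"type":"array","items":{"type":"array"}}},"required":["increments"]}

```bash
mkdir -p pics; ls; cat > h.py <<'E'
from bench import readout, imaging, arm
import numpy as np, cv2
from scipy.spatial.transform import Rotation as R
def ray(name,u,v,d=None,st=None):
    ci=imaging.camera_info(name); f=192/np.tan(np.radians(ci['vfov'])/2)
    return np.array([(u-ci['cx'])/f,(v-ci['cy'])/f,1.0])
def cam(name,st=None):
    ci=imaging.camera_info(name)
    if 'eye' in ci: return np.array(ci['rotation']).reshape(3,3),np.array(ci['eye'])
    T=np.array(ci['T_tool_cam']); Rt=R.from_quat(st['ee_rot']).as_matrix()
    return Rt@T[:3,:3],Rt@T[:3,3]+np.array(st['position'])
def cloud(name,depth,st=None):
    v,u=np.mgrid[0:384,0:512]; ci=imaging.camera_info(name); f=192/np.tan(np.radians(ci['vfov'])/2)
    p=np.stack([(u-ci['cx'])/f*depth,(v-ci['cy'])/f*depth,depth],-1); Rm,e=cam(name,st)
    return p@Rm.T+e
E
python3 - <<'E'
from h import *
s=readout.read_state(); print(s)
for n in ['scene','top']:
    print(n,imaging.camera_info(n))
    i,d=imaging.get_image(n); cv2.imwrite(f'pics/{n}.png',i); np.save(n+'_d.npy',d)
print(imaging.camera_info('wrist'))
E
```

```text
pics
{'clock': 0.0, 'joints': array([-1.06539336e+00,  3.85588306e-01,  6.63470797e-03, -4.85154704e-04,
       -1.19399152e+00, -2.58615930e-01]), 'joint_vel': array([-0.00064429,  0.00157193,  0.00109325, -0.00033923,  0.00068864,
       -0.00086347]), 'joint_efforts': array([ 8.24392864e-04, -3.92287266e+01,  1.88404316e+01,  4.18590099e+00,
       -4.44323858e-03, -2.53357399e-06]), 'position': array([ 152.56736341, -605.50014418,  230.2079416 ]), 'ee_rot': array([-0.08620391,  0.70187306,  0.08773267,  0.70160251]), 'contact_force': array([-0.27778174, -0.6130462 ,  0.24160167]), 'wrist_torque': array([ 0.04457368,  0.00411628, -0.0168549 ]), 'gripper_width': 85.51921143999748}
scene {'vfov': 47.08325455310825, 'cx': 257.8873399862924, 'cy': 195.21493215574893, 'eye': array([ 967.38726178, -345.89398702, 1037.31678994]), 'rotation': array([ 0.88274369,  0.38559149, -0.10152346, -0.2485473 ])}
top {'vfov': 49.30573726614137, 'cx': 255.22543428409838, 'cy': 191.4257918055566, 'eye': array([533.40039424,  65.39320833, 867.15680152]), 'rotation': array([ 0.71009146, -0.70345952,  0.01774982, -0.02448989])}
{'vfov': 62.044570158384005, 'cx': 262.7631147467828, 'cy': 193.49313623642948, 'T_tool_cam': array([[ 4.92105988e-04, -2.71363833e-01,  9.62476715e-01,
        -1.43020398e+02],
       [ 9.99999876e-01,  2.01509439e-04, -4.54477024e-04,
         7.65294314e-01],
       [-7.06195156e-05,  9.62476820e-01,  2.71363899e-01,
        -6.81828295e+01],
       [ 0.00000000e+00,  0.00000000e+00,  0.00000000e+00,
         1.00000000e+00]])}
```

View pics/top.png

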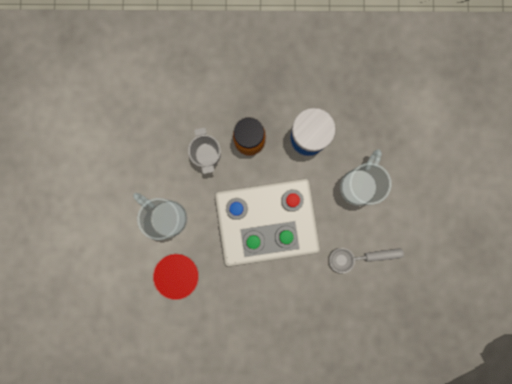

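View pics/scene.png

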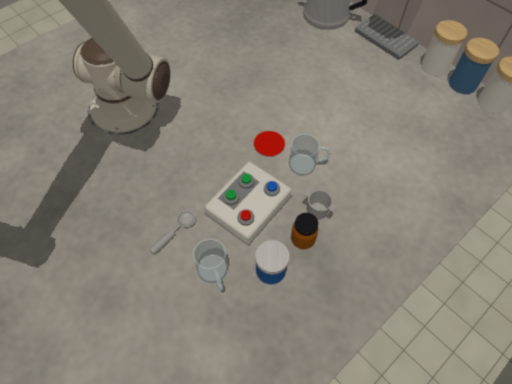

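The top view shows the green keys at about (254,242) and (286,237), blue at (236,208) and red at (292,200). The scene view shows them at about (246,180), (231,196), (272,187) and (246,216). Next I triangulate them.

```bash
sed -i "s/return np.array(ci\['rotation'\]).reshape(3,3),/return R.from_quat(ci['rotation']).as_matrix(),/" h.py
cat >> h.py <<'E'
def cents(i,seeds,r=13):
    h=cv2.cvtColor(i,cv2.COLOR_BGR2HSV).astype(int); out={}
    v,u=np.mgrid[0:i.shape[0],0:i.shape[1]]
    rng={'g':(45,75),'b':(100,125),'r':(-8,8)}
    H=h[...,0]
    for k,(a,b) in seeds.items():
        lo,hi=rng[k[0]]; HH=np.where(H>172,H-180,H)
        m=(HH>=lo)&(HH<=hi)&(h[...,1]>120)&(h[...,2]>60)&(np.hypot(u-a,v-b)<r)
        out[k]=(u[m].mean(),v[m].mean(),m.sum(),m)
    return out
def tri(obs):
    A=np.zeros((3,3));B=np.zeros(3)
    for o,d in obs:
        d=d/np.linalg.norm(d);P=np.eye(3)-np.outer(d,d);A+=P;B+=P@o
    x=np.linalg.solve(A,B)
    return x,[np.linalg.norm((np.eye(3)-np.outer(d,d)/(d@d))@(x-o)) for o,d in obs]
E
python3 - <<'E'
from h import *
S={'top':dict(gl=(254,242),gr=(286,237),b=(236,208),r=(292,200)),'scene':dict(gl=(246,180),gr=(231,196),b=(272,187),r=(246,216))}
C={};P={}
for n in S:
    i=cv2.imread(f'pics/{n}.png');C[n]=cents(i,S[n]);P[n]=cloud(n,np.load(n+'_d.npy'))
for k in S['top']:
    obs=[]
    for n in S:
        Rm,e=cam(n);u,v,c,m=C[n][k];obs.append((e,Rm@ray(n,u,v)))
        o,d=obs[-1]; print(k,n,round(u,1),round(v,1),c,'depth med',np.median(P[n][m],0).round(1),'plane69',(o+d*(69-o[2])/d[2]).round(1))
    x,res=tri(obs);print('   tri',x.round(1),np.round(res,1))
E
```

```text
gl top 252.9 241.7 133 depth med [485.   76.6  67.9] plane69 [485.5  76.7  69. ]
gl scene 245.8 178.1 72 depth med [487.7  74.4  68.5] plane69 [487.8  74.6  69. ]
   tri [485.2  76.8  63.9] [0. 0.]
gr top 285.8 236.8 135 depth med [495.   14.   67.8] plane69 [495.4  14.3  69. ]
gr scene 230.5 194.3 84 depth med [497.5  11.9  67.8] plane69 [498.2  12.   69. ]
   tri [495.2  14.1  63.1] [0.2 0.2]
b top 235.9 208.3 134 depth med [549.  109.7  67.9] plane69 [548.5 109.8  69. ]
b scene 271.6 186.0 77 depth med [550.6 107.7  68.1] plane69 [551.2 107.4  69. ]
   tri [548.6 110.2  63. ] [0. 0.]
r top 292.6 199.8 146 depth med [565.5   1.1  67.6] plane69 [565.8   1.9  69. ]
r scene 245.3 214.8 94 depth med [5.671e+02 1.000e-01 6.790e+01] plane69 [568.2  -0.   69. ]
   tri [566.1   1.6  64.1] [0.2 0.2]
```

Measurements agree: the caps are 63 mm apart, yaw is about 0.16, blue is on the +y side, and the top and scene views differ by about 3 mm. I'll compute the turn and then go above the greens with the gripper partly closed, ready for a wrist check.

```bash
cat > goal.py <<'E'
from h import *
import sys
def delta(yaw,pos,sgn=None):
    s=readout.read_state();Rt=R.from_quat(s['ee_rot'])
    y=np.array([-np.sin(yaw),np.cos(yaw),0]);best=None
    for k in ([1,-1] if sgn is None else [sgn]):
        G=np.column_stack([[0,0,-1],k*y,np.cross([0,0,-1],k*y)])
        rv=np.degrees((R.from_matrix(G)*Rt.inv()).as_rotvec())
        print('sgn',k,'rv',rv.round(2),'shift',(np.array(pos)-s['position']).round(1))
    print('joints',s['joints'].round(3),'pos',s['position'].round(1),'w',s['gripper_width'],'F',s['contact_force'].round(1),'t',s['clock'], 'ydir',Rt.as_matrix()[:,1].round(3),'xdir',Rt.as_matrix()[:,0].round(3))
if __name__=='__main__': delta(float(sys.argv[1]),[float(a) for a in sys.argv[2:5]])
E
python3 goal.py 0.157 492 44 180
```

```text
sgn 1 rv [-0.11 -0.03 -5.14] shift [339.4 649.6 -50.3]
sgn -1 rv [ 4.0000e-02 -1.7000e-01  1.7486e+02] shift [339.4 649.6 -50.3]
joints [-1.065  0.385  0.007 -0.    -1.194 -0.259] pos [ 152.6 -605.6  230.3] w 85.0396794188198 F [-0.3  0.6  0.2] t 0.1 ydir [-0.244  0.97   0.002] xdir [-0.001  0.002 -1.   ]
```

{"name": "arm_command", "arguments": {
  "increments": [
    [[0,0,-1],[22,42,0],0.42],
    [[0,0,-2],[44,84,0],0.42],
    [[0,0,-3],[66,126,0],0.42],
    [[0,0,-4],[88,168,0],0.42],
    [[0,0,-5],[110,210,0],0.42]
  ]
}}

```text
clock: 0.6
position: [262.8, -393.7, 229.9]
ee_rot: [-0.055, 0.705, 0.057, 0.705]
contact_force: [2.1, -0.2, 0.1]
gripper_width: 49.5
```

{"name": "arm_command", "arguments": {
  "increments": [
    [[0,0,0],[22,42,0],0.42],
    [[0,0,0],[44,84,0],0.42],
    [[0,0,0],[66,126,0],0.42],
    [[0,0,0],[88,168,0],0.42],
    [[0,0,0],[110,210,0],0.42]
  ]
}}

```text
clock: 1.1
position: [373.0, -181.8, 230.0]
ee_rot: [-0.055, 0.705, 0.057, 0.705]
contact_force: [0.6, -0.5, -0.1]
gripper_width: 49.6
```

{"name": "arm_command", "arguments": {
  "increments": [
    [[0,0,0],[22,42,0],0.42],
    [[0,0,0],[44,84,0],0.42],
    [[0,0,0],[66,126,0],0.42],
    [[0,0,0],[88,168,0],0.42],
    [[0,0,0],[110,210,0],0.42]
  ]
}}

```text
clock: 1.6
position: [483.2, 30.2, 229.8]
ee_rot: [-0.055, 0.705, 0.057, 0.705]
contact_force: [0.8, -0.5, -0.3]
gripper_width: 49.6
```

```bash
python3 goal.py 0.157 492 44 180
```

```text
sgn 1 rv [-0.15 -0.05 -0.1 ] shift [  8.8  13.8 -49.8]
sgn -1 rv [ 8.000e-02 -2.300e-01  1.799e+02] shift [  8.8  13.8 -49.8]
joints [ 0.397  0.145 -0.326 -0.003 -1.099 -1.808] pos [483.2  30.2 229.8] w 49.59821612331509 F [ 0.8 -0.5 -0.3] t 1.6 ydir [-0.158  0.987  0.003] xdir [-0.001  0.003 -1.   ]
```

{"name": "arm_command", "arguments": {
  "increments": [
    [[0,0,0],[4,7,-10],0.42],
    [[0,0,0],[9,14,-25],0.42],
    [[0,0,0],[9,14,-40],0.42],
    [[0,0,0],[9,14,-50],0.42],
    [[0,0,0],[9,14,-50],0.42]
  ]
}}

```text
clock: 2.1
position: [490.9, 43.5, 178.1]
ee_rot: [-0.055, 0.707, 0.056, 0.703]
contact_force: [-0.4, -0.4, 0.2]
gripper_width: 50.0
```

```bash
python3 - <<'E'
from h import *
s=readout.read_state();i,d=imaging.get_image('wrist');cv2.imwrite('pics/w1.png',i);np.savez('w1.npz',d=d,p=s['position'],q=s['ee_rot']);print(s['position'])
E
```

```text
[490.86318351  43.46396141 178.07977214]
```

View pics/w1.png

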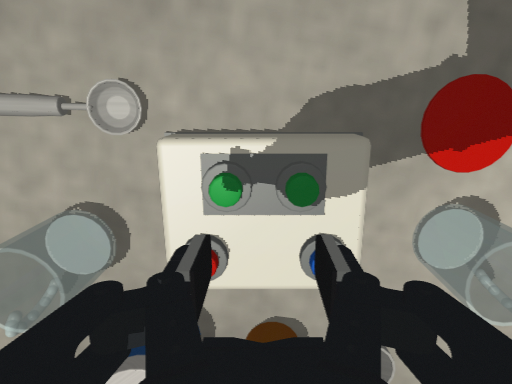

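The wrist view shows the greens at about (226,189) and (303,189). The fingertips are at about (208,237) and (322,237), with red on the left and blue on the right.

```bash
python3 - <<'E'
from h import *
z=np.load('w1.npz');s=dict(position=z['p'],ee_rot=z['q']);i=cv2.imread('pics/w1.png')
C=cents(i,dict(gr=(226,189),gl=(303,189)),20);P=cloud('wrist',z['d'],s);Rm,e=cam('wrist',s)
for k,(u,v,c,m) in C.items():
    d=Rm@ray('wrist',u,v);print(k,round(u,1),round(v,1),c,'depth',np.median(P[m],0).round(1),'plane69',(e+d*(69-e[2])/d[2]).round(1))
# finger points in tool frame
T=R.from_quat(z['q']).as_matrix();Q=(P-z['p'])@T
m=(abs(Q[...,1])<70)&(Q[...,0]<5)&(Q[...,0]>-40)&(abs(Q[...,2])<40)&(z['d']>0)
q=Q[m]
for sg in (1,-1):
    a=q[q[:,1]*sg>0];
    for lo in range(-24,4,4):
        b=a[(a[:,0]>=lo)&(a[:,0]<lo+4)]
        if len(b)>3: print(sg,lo,len(b),'y',b[:,1].min().round(1),b[:,1].max().round(1),'z',b[:,2].min().round(1),b[:,2].max().round(1))
cv2.imwrite('pics/w1c.png',cv2.resize(i[150:290,160:370],None,fx=3.5,fy=3.5,interpolation=cv2.INTER_CUBIC))
E
```

```text
gr 225.3 189.4 889 depth [494.2  14.   69.3] plane69 [494.4  13.9  69. ]
gl 301.8 189.2 891 depth [484.3  75.6  69.3] plane69 [484.4  75.7  69. ]
1 -24 212 y 25.1 39.2 z -11.4 11.1
1 -20 188 y 25.2 39.2 z -11.6 11.0
1 -16 176 y 25.0 38.9 z -11.3 11.0
1 -12 136 y 25.1 37.2 z -11.1 11.5
1 -8 61 y 25.2 32.0 z -10.3 10.3
1 -4 10 y 25.4 25.6 z -7.0 6.6
-1 -24 213 y -37.7 -23.9 z -11.4 11.5
-1 -20 193 y -37.8 -23.9 z -11.2 11.1
-1 -16 174 y -37.9 -23.9 z -11.3 11.2
-1 -12 136 y -36.3 -23.9 z -11.5 11.7
-1 -8 62 y -30.2 -23.9 z -10.5 10.8
-1 -4 8 y -24.4 -24.1 z -6.4 6.0
```

View pics/w1c.png

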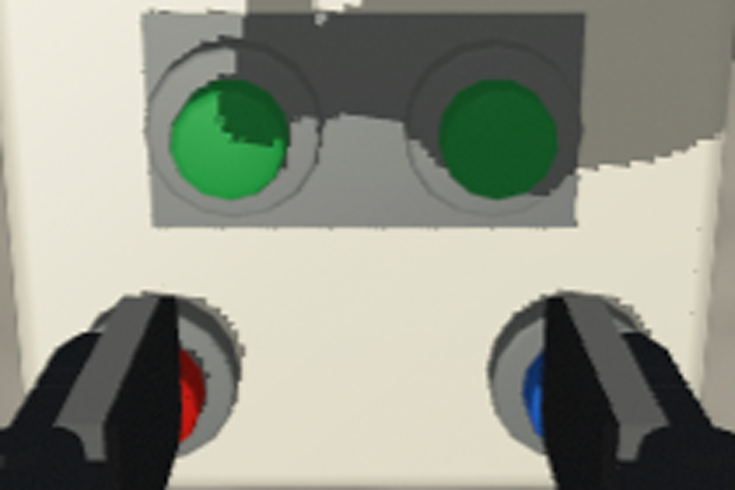

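The tips are wedges that end at the inner pad face, so contact is at about half the opening. I'll open to about 61 mm, which puts the tips near the cap centres, and descend to just above them.

{"name": "arm_command", "arguments": {
  "increments": [
    [[0,0,0],[0,1,-20],0.285],
    [[0,0,0],[0,1,-40],0.285],
    [[0,0,0],[0,1,-60],0.285],
    [[0,0,0],[0,1,-80],0.285],
    [[0,0,0],[0,1,-92],0.285]
  ]
}}

```text
clock: 2.65
position: [491.6, 44.2, 86.8]
ee_rot: [-0.055, 0.706, 0.056, 0.704]
contact_force: [0.1, 0.6, 0.7]
gripper_width: 61.1
```

```bash
python3 - <<'E'
from h import *
s=readout.read_state();i,d=imaging.get_image('wrist');j,_=imaging.get_image('scene');k,_=imaging.get_image('top')
c=cv2.resize(j[140:250,190:310],(600,550)); w=cv2.resize(i[60:384,90:430],None,fx=1.2,fy=1.2)
cv2.imwrite('pics/w2.png',cv2.resize(i[60:300,110:420],None,fx=2,fy=2))
import goal;goal.delta(0.16,[490.5,44.3,75],1)
P=cloud('wrist',d,s);T=R.from_quat(s['ee_rot']).as_matrix();Q=(P-s['position'])@T
m=(abs(Q[...,1])<70)&(Q[...,0]<5)&(Q[...,0]>-30)&(abs(Q[...,2])<14)&(d>0)
q=Q[m]
for sg in (1,-1):
    a=q[q[:,1]*sg>0]
    for lo in range(-24,6,3):
        b=a[(a[:,0]>=lo)&(a[:,0]<lo+3)]
        if len(b)>3: print(sg,lo,len(b),'y',b[:,1].min().round(1),b[:,1].max().round(1),'z',b[:,2].min().round(1),b[:,2].max().round(1))
E
```

```text
sgn 1 rv [-0.08 -0.15  0.11] shift [ -1.4  -0.  -12.6]
joints [ 0.418  0.328 -0.496 -0.003 -0.748 -1.828] pos [491.9  44.3  87.6] w 60.78152403968515 F [0.5 0.1 0. ] t 2.8 ydir [-0.157  0.988  0.002] xdir [-0.003  0.001 -1.   ]
1 -24 179 y 30.7 44.7 z -11.3 11.5
1 -21 154 y 30.9 44.9 z -11.3 10.8
1 -18 142 y 30.9 44.5 z -11.3 10.9
1 -15 133 y 30.8 43.9 z -11.0 11.2
1 -12 91 y 30.9 37.6 z -11.1 11.3
1 -9 52 y 30.8 31.5 z -9.4 10.3
1 -6 6 y 31.1 31.3 z -5.8 4.7
-1 -24 169 y -43.6 -29.5 z -11.2 11.6
-1 -21 159 y -44.0 -29.6 z -11.2 11.7
-1 -18 153 y -43.2 -29.6 z -11.3 10.8
-1 -15 121 y -42.1 -29.6 z -11.3 11.0
-1 -12 90 y -41.3 -29.7 z -10.9 11.4
-1 -9 55 y -34.1 -29.7 z -9.9 10.0
```

View pics/w2.png

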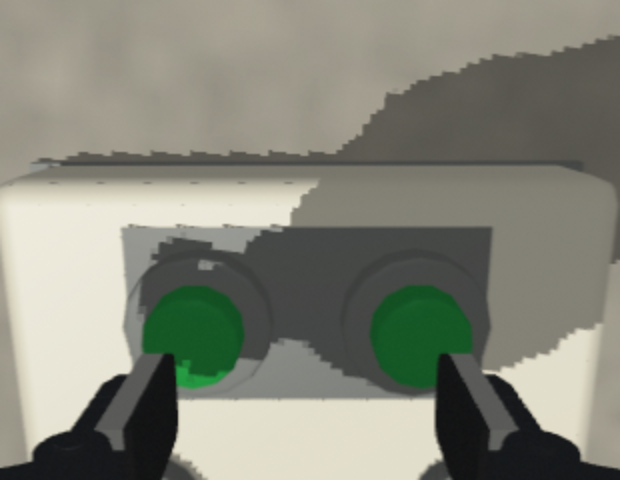

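The tips (at about (165,370) and (450,370) in the crop) line up with the caps and stand about 6 mm behind the TCP, so I expect contact at TCP z of about 63 and the stop at about 55. Descending.

{"name": "arm_command", "arguments": {
  "increments": [
    [[0,0,0],[-1,0,-6],0.285],
    [[0,0,0],[-1,0,-12],0.285],
    [[0,0,0],[-1,0,-18],0.285],
    [[0,0,0],[-1,0,-20],0.285],
    [[0,0,0],[-1,0,-20],0.285]
  ]
}}

```text
clock: 3.3
position: [490.7, 44.2, 67.2]
ee_rot: [-0.055, 0.706, 0.056, 0.704]
contact_force: [0.2, 0.5, -0.5]
gripper_width: 61.2
```

{"name": "arm_command", "arguments": {
  "increments": [
    [[0,0,0],[0,0,-2],0.285],
    [[0,0,0],[0,0,-4],0.285],
    [[0,0,0],[0,0,-6],0.285],
    [[0,0,0],[0,0,-8],0.285],
    [[0,0,0],[0,0,-8],0.285]
  ]
}}

```text
clock: 3.8
position: [490.9, 44.3, 59.4]
ee_rot: [-0.055, 0.706, 0.056, 0.704]
contact_force: [-0.9, 0.2, 4.6]
gripper_width: 60.9
```

{"name": "arm_command", "arguments": {
  "increments": [
    [[0,0,0],[0,0,-1],0.285],
    [[0,0,0],[0,0,-2],0.285],
    [[0,0,0],[0,0,-3],0.285],
    [[0,0,0],[0,0,-4],0.285],
    [[0,0,0],[0,0,-4],0.285]
  ]
}}

```text
clock: 4.3
position: [490.9, 44.3, 56.0]
ee_rot: [-0.056, 0.706, 0.056, 0.704]
contact_force: [-2.6, 0.8, 7.5]
gripper_width: 60.9
```

{"name": "arm_command", "arguments": {
  "increments": [
    [[0,0,0],[0,0,-1],0.285],
    [[0,0,0],[0,0,-2],0.285],
    [[0,0,0],[0,0,-2],0.285],
    [[0,0,0],[0,0,-2],0.285],
    [[0,0,0],[0,0,-2],0.285]
  ]
}}

```text
clock: 4.8
position: [490.9, 44.3, 55.6]
ee_rot: [-0.056, 0.706, 0.056, 0.704]
contact_force: [-5.4, 0.7, 15.2]
gripper_width: 60.9
```

```bash
python3 - <<'E'
from h import *
s=readout.read_state();print(s['position'],s['contact_force'],s['wrist_torque'])
E
```

```text
[490.92983878  44.29290275  55.61035251] [-5.43901254  0.66992168 15.17050706] [ 0.11728087  1.41856764 -0.11447359]
```

{"name": "arm_command", "arguments": {
  "increments": [
    [[0,0,0],[0,0,-3],0.285],
    [[0,0,0],[0,0,-4],0.285],
    [[0,0,0],[0,0,-4],0.285],
    [[0,0,0],[0,0,-4],0.285],
    [[0,0,0],[0,0,-4],0.285]
  ]
}}

```text
clock: 5.3
position: [491.0, 44.3, 55.4]
ee_rot: [-0.056, 0.705, 0.057, 0.704]
contact_force: [-10.2, 0.8, 30.2]
gripper_width: 61.1
```

```bash
python3 - <<'E'
from h import *
s=readout.read_state();print(s['position'],s['contact_force'],s['wrist_torque'])
i,d=imaging.get_image('wrist');cv2.imwrite('pics/w3.png',cv2.resize(i[130:300,130:400],None,fx=2.8,fy=2.8))
P=cloud('wrist',d,s);h=cv2.cvtColor(i,cv2.COLOR_BGR2HSV).astype(int)
m=(h[...,0]>45)&(h[...,0]<75)&(h[...,1]>120)&(h[...,2]>40);y=P[...,1]
for a in (m&(y>45)&(y<110),m&(y<45)&(y>-20)): print(a.sum(),P[a].mean(0).round(1),np.percentile(P[a][:,2],[10,50,90,98]).round(1))
import goal;goal.delta(0.16,[490.5,44.3,55],1)
E
```

```text
[491.0392445   44.29972383  55.38834134] [-10.23580003   0.82135265  30.16472729] [ 0.36358637  3.0538466  -0.18264492]
1460 [482.9  72.1  60.9] [59.4 61.  62.  62.5]
1481 [491.1  17.1  62.3] [59.4 61.  62.  62.6]
sgn 1 rv [-0.02 -0.08  0.  ] shift [-0.5  0.  -0.4]
joints [ 4.200e-01  3.770e-01 -5.320e-01 -1.000e-03 -6.630e-01 -1.829e+00] pos [491.   44.3  55.4] w 61.29395390213747 F [-11.1   1.7  31.5] t 5.35 ydir [-0.159  0.987  0.001] xdir [-0.001  0.    -1.   ]
```

View pics/w3.png

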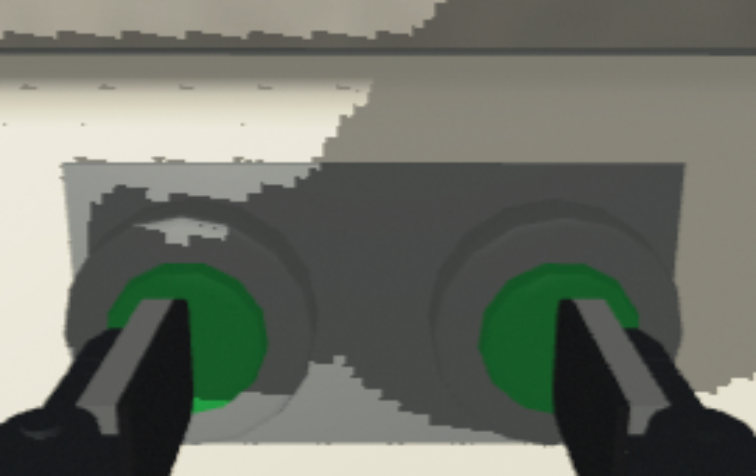

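Both caps are level at z = 61 mm, which is all the way down, and carry about 30 N together. Holding.

{"name": "arm_command", "arguments": {
  "increments": [
    [[0,0,0],[0,0,-4],0.285],
    [[0,0,0],[0,0,-4],0.285],
    [[0,0,0],[0,0,-4],0.285],
    [[0,0,0],[0,0,-4],0.285],
    [[0,0,0],[0,0,-4],0.285]
  ]
}}

```text
clock: 5.85
position: [491.0, 44.3, 55.4]
ee_rot: [-0.057, 0.705, 0.057, 0.705]
contact_force: [-10.9, 2.5, 31.6]
gripper_width: 61.2
```

{"name": "arm_command", "arguments": {
  "increments": [
    [[0,0,0],[0,0,-4],0.285],
    [[0,0,0],[0,0,-4],0.285],
    [[0,0,0],[0,0,-4],0.285],
    [[0,0,0],[0,0,-4],0.285],
    [[0,0,0],[0,0,-4],0.285]
  ]
}}

```text
clock: 6.35
position: [491.0, 44.3, 55.4]
ee_rot: [-0.057, 0.705, 0.057, 0.705]
contact_force: [-10.3, 1.3, 32.2]
gripper_width: 61.4
```

{"name": "arm_command", "arguments": {
  "increments": [
    [[0,0,0],[0,0,-4],0.285],
    [[0,0,0],[0,0,-4],0.285],
    [[0,0,0],[0,0,-4],0.285],
    [[0,0,0],[0,0,-4],0.285],
    [[0,0,0],[0,0,-4],0.285]
  ]
}}

```text
clock: 6.85
position: [491.0, 44.3, 55.4]
ee_rot: [-0.057, 0.704, 0.057, 0.705]
contact_force: [-11.8, 1.9, 33.8]
gripper_width: 61.0
```

{"name": "arm_command", "arguments": {
  "increments": [
    [[0,0,0],[0,0,-4],0.285],
    [[0,0,0],[0,0,-4],0.285],
    [[0,0,0],[0,0,-4],0.285],
    [[0,0,0],[0,0,-4],0.285],
    [[0,0,0],[0,0,-4],0.285]
  ]
}}

```text
clock: 7.35
position: [491.1, 44.3, 55.4]
ee_rot: [-0.057, 0.704, 0.057, 0.706]
contact_force: [-11.7, 1.0, 32.3]
gripper_width: 61.1
```

{"name": "arm_command", "arguments": {
  "increments": [
    [[0,0,0],[0,0,-4],0.285],
    [[0,0,0],[0,0,-4],0.285],
    [[0,0,0],[0,0,-4],0.285],
    [[0,0,0],[0,0,-4],0.285],
    [[0,0,0],[0,0,-4],0.285]
  ]
}}

```text
clock: 7.85
position: [491.1, 44.3, 55.4]
ee_rot: [-0.058, 0.704, 0.057, 0.706]
contact_force: [-12.8, 0.7, 32.3]
gripper_width: 61.3
```

{"name": "arm_command", "arguments": {
  "increments": [
    [[0,0,0],[0,0,-4],0.285],
    [[0,0,0],[0,0,-4],0.285],
    [[0,0,0],[0,0,-4],0.285],
    [[0,0,0],[0,0,-4],0.285],
    [[0,0,0],[0,0,-4],0.285]
  ]
}}

```text
clock: 8.35
position: [491.1, 44.3, 55.4]
ee_rot: [-0.058, 0.703, 0.057, 0.706]
contact_force: [-10.7, 2.5, 32.9]
gripper_width: 61.4
```

{"name": "arm_command", "arguments": {
  "increments": [
    [[0,0,0],[0,0,-4],0.285],
    [[0,0,0],[0,0,-4],0.285],
    [[0,0,0],[0,0,-4],0.285],
    [[0,0,0],[0,0,-4],0.285],
    [[0,0,0],[0,0,-4],0.285]
  ]
}}

```text
clock: 8.85
position: [491.1, 44.3, 55.4]
ee_rot: [-0.058, 0.703, 0.056, 0.707]
contact_force: [-11.3, 2.7, 32.4]
gripper_width: 61.1
```

Held from 4.8/5.3 to 8.85 s. Now straight up to release both together.

{"name": "arm_command", "arguments": {
  "increments": [
    [[0,0,0],[0,0,6],0.285],
    [[0,0,0],[0,0,18],0.285],
    [[0,0,0],[0,0,40],0.285],
    [[0,0,0],[0,0,65],0.285],
    [[0,0,0],[0,0,85],0.285]
  ]
}}

```text
clock: 9.35
position: [491.1, 44.3, 141.3]
ee_rot: [-0.058, 0.703, 0.056, 0.707]
contact_force: [0.5, 0.5, 0.0]
gripper_width: 61.0
```

{"name": "arm_command", "arguments": {
  "increments": [
    [[0,0,0],[0,0,0],1],
    [[0,0,0],[-8,0,0],1],
    [[0,0,0],[-16,0,0],1],
    [[0,0,0],[-20,0,0],1],
    [[0,0,0],[-20,0,0],1]
  ]
}}

```text
clock: 9.85
position: [469.9, 44.1, 140.5]
ee_rot: [-0.058, 0.703, 0.056, 0.706]
contact_force: [-0.3, 0.1, -0.2]
gripper_width: -0.3
```

```bash
python3 - <<'E'
from h import *
s=readout.read_state();i,d=imaging.get_image('wrist');cv2.imwrite('pics/w4.png',i)
P=cloud('wrist',d,s);h=cv2.cvtColor(i,cv2.COLOR_BGR2HSV).astype(int);y=P[...,1]
m=(h[...,0]>45)&(h[...,0]<75)&(h[...,1]>120)&(h[...,2]>40)
b=(h[...,0]>100)&(h[...,0]<125)&(h[...,1]>120)&(h[...,2]>40)&(abs(P[...,2]-65)<12)&(P[...,0]<600)&(y<150)
for a in (m&(y>45)&(y<110),m&(y<45)&(y>-20),b): 
    u=np.argwhere(a).mean(0);print(a.sum(),u.round(),P[a].mean(0).round(1),np.percentile(P[a][:,2],[10,50,90]).round(1))
T=R.from_quat(s['ee_rot']).as_matrix();Q=(P-s['position'])@T
q=Q[(abs(Q[...,1])<30)&(abs(Q[...,2])<14)&(Q[...,0]>-20)&(Q[...,0]<6)&(d>0)];print('tip x',q[:,0].max(),q[:,1].min(),q[:,1].max())
import goal;goal.delta(0.16,[549.5,109,85],1)
E
```

```text
1163 [228. 302.] [483.7  75.7  68.5] [65.9 69.3 70.2]
1168 [228. 216.] [493.3  14.1  69.5] [65.6 69.3 70.3]<stdin>:7: RuntimeWarning: Mean of empty slice.
  ret = um.true_divide(
Traceback (most recent call last):
IndexError: index -1 is out of bounds for axis 0 with size 0
```

View pics/w4.png

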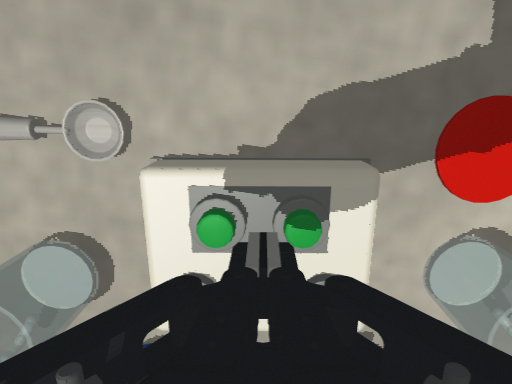

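The greens are back up at 69 mm, at (216,228) and (302,228), and the fingers are shut. Blue, from the unit's geometry, is at (549,109.5), which matches the direct measurement. Moving above it.

{"name": "arm_command", "arguments": {
  "increments": [
    [[0,0,0],[20,16,0],1],
    [[0,0,0],[45,37,0],1],
    [[0,0,0],[70,58,0],1],
    [[0,0,0],[79,65,0],1],
    [[0,0,0],[79,65,0],1]
  ]
}}

```text
clock: 10.4
position: [550.4, 110.0, 140.0]
ee_rot: [-0.058, 0.703, 0.057, 0.706]
contact_force: [-0.9, -1.1, 0.5]
gripper_width: 0.2
```

{"name": "arm_command", "arguments": {
  "increments": [
    [[0,0,0],[0,0,-15],1],
    [[0,0,0],[0,0,-30],1],
    [[0,0,0],[0,0,-45],1],
    [[0,0,0],[0,0,-55],1],
    [[0,0,0],[0,0,-55],1]
  ]
}}

```text
clock: 10.9
position: [548.6, 108.9, 83.5]
ee_rot: [-0.059, 0.705, 0.056, 0.705]
contact_force: [1.2, 0.4, -0.3]
gripper_width: -0.2
```

```bash
python3 - <<'E'
from h import *
import goal;goal.delta(0.16,[549,109.5,75],1)
s=readout.read_state();i,d=imaging.get_image('wrist');j,_=imaging.get_image('scene')
cv2.imwrite('pics/w5.png',np.hstack([cv2.resize(i[130:330,180:340],(400,500)),cv2.resize(j[145:235,210:282],(400,500))]))
E
```

```text
sgn 1 rv [ 0.21  0.04 -0.12] shift [ 0.4  0.6 -8.5]
joints [ 0.488  0.426 -0.347  0.005 -0.799 -1.9  ] pos [548.6 108.9  83.5] w -0.1567412504637522 F [ 1.2  0.4 -0.3] t 10.9 ydir [-0.161  0.987 -0.004] xdir [ 0.001 -0.004 -1.   ]
```

View pics/w5.png

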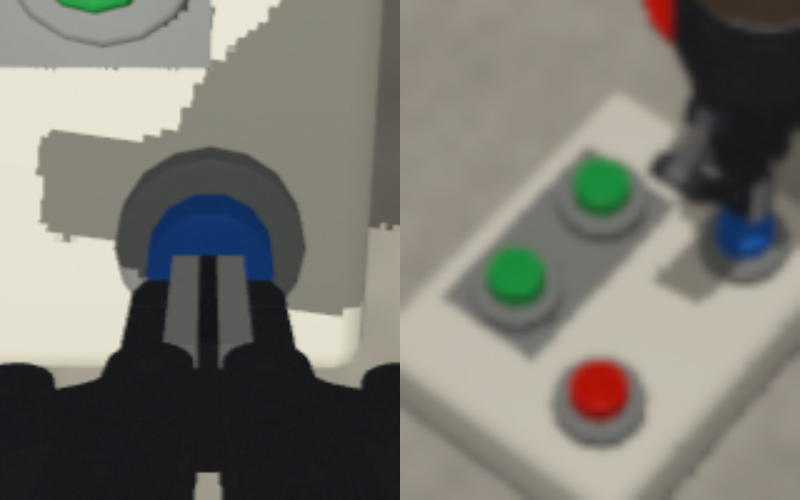

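The tips are centred over the blue key and both greens are up. Pressing.

{"name": "arm_command", "arguments": {
  "increments": [
    [[0,0,0],[0,1,-4],1],
    [[0,0,0],[0,1,-8],1],
    [[0,0,0],[0,1,-12],1],
    [[0,0,0],[0,1,-16],1],
    [[0,0,0],[0,1,-19],1]
  ]
}}

```text
clock: 11.5
position: [550.3, 110.7, 66.1]
ee_rot: [-0.058, 0.703, 0.057, 0.706]
contact_force: [-0.9, -0.1, 1.8]
gripper_width: -0.2
```

{"name": "arm_command", "arguments": {
  "increments": [
    [[0,0,0],[0,0,-1],1],
    [[0,0,0],[0,0,-2],1],
    [[0,0,0],[0,0,-3],1],
    [[0,0,0],[0,0,-4],1],
    [[0,0,0],[0,0,-4],1]
  ]
}}

```text
clock: 12.0
position: [550.3, 110.7, 62.2]
ee_rot: [-0.059, 0.703, 0.057, 0.706]
contact_force: [-1.5, 0.7, 3.7]
gripper_width: 0.3
```

{"name": "arm_command", "arguments": {
  "increments": [
    [[0,0,0],[0,0,-1],1],
    [[0,0,0],[0,0,-2],1],
    [[0,0,0],[0,0,-3],1],
    [[0,0,0],[0,0,-4],1],
    [[0,0,0],[0,0,-4],1]
  ]
}}

```text
clock: 12.5
position: [550.4, 110.7, 60.8]
ee_rot: [-0.059, 0.703, 0.057, 0.707]
contact_force: [-6.5, 1.2, 19.2]
gripper_width: 0.2
```

{"name": "arm_command", "arguments": {
  "increments": [
    [[0,0,0],[0,0,-4],1],
    [[0,0,0],[0,0,-4],1],
    [[0,0,0],[0,0,-4],1],
    [[0,0,0],[0,0,-4],1],
    [[0,0,0],[0,0,-4],1]
  ]
}}

```text
clock: 13.0
position: [550.4, 110.8, 60.7]
ee_rot: [-0.06, 0.702, 0.057, 0.707]
contact_force: [-10.1, 0.3, 24.6]
gripper_width: 0.2
```

```bash
python3 - <<'E'
from h import *
s=readout.read_state();i,d=imaging.get_image('wrist')
P=cloud('wrist',d,s);h=cv2.cvtColor(i,cv2.COLOR_BGR2HSV).astype(int)
b=(h[...,0]>100)&(h[...,0]<125)&(h[...,1]>120)&(h[...,2]>30)&(np.hypot(P[...,0]-549,P[...,1]-109.5)<18)&(P[...,2]<75)
print(b.sum(),np.percentile(P[b][:,2],[10,50,90,98]).round(1),s['position'],s['contact_force'])
E
```

```text
782 [58.7 60.7 61.7 67.7] [550.42247798 110.75288795  60.66919681] [-10.1450622    0.34049376  24.63810919]
```

Blue is on its stop (cap at 61 mm, 25 N). Releasing and moving clear.

{"name": "arm_command", "arguments": {
  "increments": [
    [[0,0,0],[0,0,6],1],
    [[0,0,0],[0,0,18],1],
    [[0,0,0],[0,0,45],1],
    [[0,0,0],[0,0,85],1],
    [[0,0,0],[0,0,125],1]
  ]
}}

```text
clock: 13.55
position: [550.1, 110.5, 186.3]
ee_rot: [-0.06, 0.703, 0.057, 0.706]
contact_force: [0.6, 0.1, -0.2]
gripper_width: 0.5
```

{"name": "arm_command", "arguments": {
  "increments": [
    [[0,0,0],[-20,-40,10],1],
    [[0,0,0],[-40,-85,20],1],
    [[0,0,0],[-60,-130,30],1],
    [[0,0,0],[-80,-175,40],1],
    [[0,0,0],[-90,-195,40],1]
  ]
}}

```text
clock: 14.05
position: [459.0, -86.9, 227.7]
ee_rot: [-0.059, 0.702, 0.056, 0.707]
contact_force: [-0.1, 0.4, 0.4]
gripper_width: -0.0
```

{"name": "arm_command", "arguments": {
  "increments": [
    [[0,0,0],[-15,-45,0],1],
    [[0,0,0],[-30,-90,0],1],
    [[0,0,0],[-40,-130,0],1],
    [[0,0,0],[-40,-150,0],1],
    [[0,0,0],[-40,-150,0],1]
  ]
}}

```text
clock: 14.55
position: [418.6, -238.9, 227.3]
ee_rot: [-0.058, 0.702, 0.054, 0.707]
contact_force: [0.3, 0.2, -0.5]
gripper_width: 0.1
```

```bash
python3 - <<'E'
from h import *
s=readout.read_state();i,d=imaging.get_image('top');cv2.imwrite('pics/t2.png',i)
C=cents(i,dict(gl=(254,242),gr=(286,237),b=(236,208),r=(292,200)));P=cloud('top',d)
for k,c in C.items(): print(k,np.round(c[:3],1),np.median(P[c[3]],0).round(1))
print(s['position'],s['contact_force'],s['clock'])
E
```

```text
gl [252.9 241.6 132. ] [484.9  76.6  67.9]
gr [285.8 236.8 135. ] [495.1  14.   67.7]
b [235.9 208.4 133. ] [549.  109.6  68. ]
r [292.6 199.8 145. ] [565.5   1.1  67.9]
[ 418.57968755 -238.94897907  227.2837041 ] [ 0.29649595  0.22135106 -0.52403638] 14.55
```

View pics/t2.png

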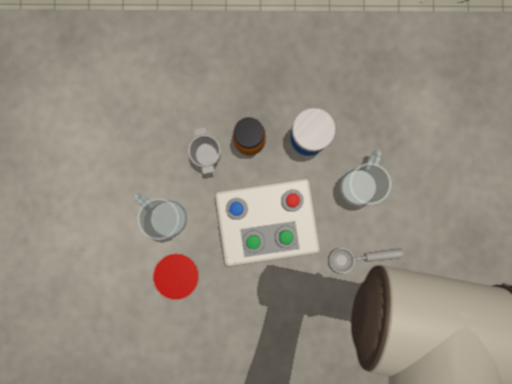

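All four keys are up, nothing has shifted in the picture, and the arm is clear.

```bash
python3 -c "
from bench import arm;print(arm.job_done())"
```

```text
the job is handed in; nothing more can be done
None
```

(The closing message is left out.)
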